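Load the desk chopper flask and hold it down

TASK

Pick up the small white plastic scoop tray and tip its three chocolate chunks into the round flask where it stands on the desk, then set the empty tray back down flat on the desk. Then lift the flask by its neck, seat it upright in the chopper's sprung steel ring, and press it down until the ring is flush with the housing's rim: the chopper runs only while it is held down, so finish while still gripping the flask and holding it fully pressed. Leave the mug, mouse and stapler where they are.

Things in the scene. Friction and masses are not known exactly. Their poses are not given: they have to be found in the camera images.
- tray_grip (a point): Grip of a loose white plastic scoop tray (178 mm long, 160 g, flat on the desk): an upright block 14 mm thick (along y), from x = -37 to +25 mm of this point, top 46 mm above the tray's underside. This point is mid-thickness, 32 mm above the underside. z up; x points away from the spout. The tray's back wall, 24 mm high, stands at x = -40 mm.
- tray_spout (a point): Middle of the tray's open spout edge, on the floor's upper face (5 mm above the underside), 154 mm from the grip point along -x. Axes as tray_grip. Side walls 24 mm high; the tray is 76 mm wide at the back, narrowing over its front 58 mm to about 37 mm clear at the spout. Chunks slide off towards -x once the tray is tilted more than about 37 degrees.
- chunk0_c (a point): Chocolate chunk, dark brown rounded block 20 x 16 x 14 mm, 12 g, lying loose in the tray at the start; its centre.
- chunk1_c (a point): Second chocolate chunk, the same; its centre.
- chunk2_c (a point): Third chocolate chunk, the same; its centre.
- flask_bulb (a point): Clear round wide-necked flask, open at the top, loose, 117 mm tall, about 250 g, standing on the desk on its 48 mm wide foot. This point is the centre of its round bulb (90 mm diameter), 45 mm above its underside. The straight neck is 64 mm outside and 56 mm inside diameter, from 35 mm to 72 mm above this point, where the rim is. z up.
- ring_top (a point): Centre of the top face of the chopper's steel ring (114 mm outer, 74 mm inner diameter), in a fixed white round housing 136 mm wide, 72 mm high, hollow beneath. At rest 84 mm above the desk, 12 mm above the housing's rim. A seated flask rests with its bulb in the ring: bulb centre about 26 mm above this point, foot about 19 mm below it, in the hole. z up.
- ring (a joint): How far the ring is pressed down, in m: 0 at rest (up), 0.012 fully down on its stop, flush with the housing's rim. The spring needs about 6 N to start moving and 14 N to be fully down, and pushes the ring up again when released; the loaded flask's weight alone does not move it.
- mug: White mug, 80 mm wide, 92 mm high, to the side of the work: not to be moved. Origin at its underside.
- mouse: White computer mouse on a black pad, 100 x 58 x 26 mm, beyond the work: not to be moved. Origin at its underside.
- stapler: Black stapler, 140 mm long, 45 mm high, to the side of the work: not to be moved. Origin at its underside.
There are look-alikes about, which are no part of the job. Leave any purple or yellow look-alike of the part that bears ring_top alone.

How it is judged:
On the way, in this order (a step that is already met when the one before it is completed fails the run):
1. all three chunks are in the flask while it stands upright on the desk (distance between each of chunk0_c, chunk1_c, chunk2_c and flask_bulb below 0.045 m and height (world z) of flask_bulb below 0.05 m and angle between flask_bulb's own z axis and vertical below 0.1 rad), for 0.2 s.
2. the tray is set back down flat on the desk and let go (height (world z) of tray_grip below 0.037 m and angle between tray_grip's own z axis and vertical below 0.06 rad and contact force between the fingers and tray below 0.2 N), for 0.2 s.
At the end, for the whole second after the job is handed in: Through the last second: ring 9.5 mm or more of its 12 mm down under the gripped flask, flask upright within 0.1 rad, bulb centre within 6 mm of the ring's axis and under 33 mm above its top, all three chunks in the bulb, tray flat on the desk (value of joint ring above 0.0095 m and horizontal distance between flask_bulb and ring_top below 0.006 m and z of flask_bulb in the frame of ring_top below 0.033 m and angle between flask_bulb's own z axis and vertical below 0.1 rad and contact force between flask and ring above 4 N and contact force between the fingers and flask above 2 N and distance between each of chunk0_c, chunk1_c, chunk2_c and flask_bulb below 0.045 m and height (world z) of tray_grip below 0.037 m and angle between tray_grip's own z axis and vertical below 0.06 rad); the arm keeps its last pose, push and grip.
It fails at once if the mug, mouse or stapler is moved more than 30 mm (distance of any of mug, mouse, stapler from where it was at the start of the episode above 0.03 m).
It also fails if it takes over 72 s, if anything falls off the work surface, if the arm or the gripper's body presses on something with over 40 N, if the wrist force passes 120 N, or if a joint passes its speed limit or range.

ROBOT

A 7-joint arm with a two-finger parallel gripper is mounted at the origin on the work surface. World frame = base frame: x ahead of the robot, y to its left, z up, the work surface at z = 0. Lengths are in m, angles in rad, forces in N, time in s.
With the tool pointing down it reaches from about 0.4 to 0.85 m from the base axis. Payload 10.4 kg.
Tool frame: the origin (TCP) lies on the front face of the gripper's body, between the roots of the fingers; the fingertips stand 70 mm ahead of it and the grasp point (between the pads) lies 51 mm ahead of it; z points along the fingers, y is the line along which they close (so a half turn about z gives the same grasp; the last joint's range is limited). The gripper opens to 87 mm and grips with 3 to 60 N. Pads are 19 mm wide; open, the fingers measure 117 mm over their backs; the gripper's body (75 mm by 190 mm) begins 51 mm behind the grasp point.
Start: joints at [1.247, 0.332, -0.065, 1.46, 0.022, 1.35, -0.088], TCP at [0.185, -0.597, 0.292] pointing down, gripper open.
Joint ranges: [-2.6, 2.6], [-0.5, 2.12], [-1.47, 1.34], [0.16, 2.42], [-1.27, 4.41], [0.06, 2.06], [-2.6, 2.6]. Speed limits (rad/s): [2.22, 2.22, 2.79, 2.79, 3.14, 3.14, 3.14].

INTERFACE

Orientations are given as a unit quaternion [w, x, y, z].
In Python, from workcell import get_state, grab_frame, job_done gives the robot as it stands. The module is installed in compiled form; this text tells all that it offers.
- The arm moves only by the tool carry_out, never from a script. Its argument "series" is a list of rows, each an object of numbers: "jaw": the closure, from 0 (fully open) to 1 (shut); "tx", "ty", "tz": the shift along the tool's x, y, z in cm; "rx", "ry", "rz": the turn, a rotation vector about the tool's x, y, z in units of 5 degrees (1.0 is 5 degrees). A call has 1 to 5 rows; each row shifts and turns the commanded pose from where the row before left it, along the tool's axes as they then stand; what a row does not reach is not made up. A row lasts 1/10 s, in which the tool goes at most 50 mm and 8.59 degrees, less where a joint would pass 70% of its speed; a pose out of reach is approached as far as the arm can. A call is refused whole if a number of a shift passes 5 or a number of a turn 1, either way. A call with a gripper value outside its range is refused whole. The fingers move at their own pace and stop on an object; "squeeze" is the grip in N (left out, the last holds). Time passes only in rows, so rows that do not move let the fingers close. It gives the time, the measured TCP pose, the force, the opening and the grip force at its end, in the units of the state.
- get_state(): the state, without advancing time (a new reading comes with each control period).
- grab_frame(name): name is "scene" or "top"; returns a dict with "pixels" (480x640x3 uint8, red, green, blue), "intrinsics" (3x3 intrinsics, pixels), "D" ([k1, k2, p1, p2, k3] as OpenCV has them; the pictures are not rectified), "R" (3x3) and "t" (3): a world point X has camera coordinates R X + t. Camera axes: x right, y down, z forward; pixel columns grow to the right and rows downward; lengths in m; the calibration is good to about 2 mm. A picture is of the moment at which its call begins. There is no depth.
- job_done(): hands the job in; it is judged then, once.
The state is a dict: "time": time; "joints": joint angles; "qvel": joint speeds; "effort": joint torques, N m; "ee_pos": TCP position; "orientation": TCP orientation; "ft_force": force on the tool from outside, world axes, zero at the start; "ft_torque": the same for the moment, N m; "opening": finger opening in m; "grip_force": force on a finger pad.
Only numpy, scipy, OpenCV 4.12 (cv2) and the standard library are available. Lean on these libraries where they do the work, as an engineer would, in place of code of your own. Each camera call takes 0.05 s, during which the arm holds its last target. There are 200 camera calls.

## Working session

There is one attempt and no reset: what is moved stays moved. The work goes in short steps, Python scripts to look and compute and a tool call to move; the robot and the scene stay as the last step left them, time stands still between calls to the robot, and variables do not carry over. Pictures are saved under pics/ and viewed, at most 10 in all, crops included, and the job is handed in when it is done.

Besides the shell and the picture viewer there is one more tool, called after "Emit:" by a JSON object that holds its "op" and its "data", one argument or row to a line. carry_out: Moves the arm, as the interface text tells. Its arguments: {"type":"object","properties":{"series":{"type":"array"},"squeeze":{"type":"number"}},"required":["series"]}

```bash
mkdir -p pics
python3 - <<'E'
from workcell import *
import cv2,numpy as np
np.set_printoptions(precision=4,suppress=True)
s=get_state();print(s)
for n in("scene","top"):
    f=grab_frame(n);np.savez(n+'.npz',**f);cv2.imwrite(f'pics/{n}0.png',f['pixels'][:,:,::-1])
    print(n,f['intrinsics'],f['D'],f['R'],f['t'],-f['R'].T@f['t'])
E
```

```text
{'time': 0.0, 'joints': array([ 1.2474,  0.3329, -0.0647,  1.461 ,  0.0216,  1.3499, -0.0885]), 'qvel': array([ 0.001 ,  0.0011, -0.0017,  0.0006,  0.0008,  0.0002, -0.0003]), 'effort': array([  0.0001, -62.3265,   0.0247, -38.9908,  -0.0614,   0.0398,
         0.0001]), 'ee_pos': array([ 0.1851, -0.5967,  0.2914]), 'orientation': array([-0.0007,  0.9887,  0.1499, -0.0001]), 'ft_force': array([-0.7558, -0.7052,  0.2422]), 'ft_torque': array([-0.0393, -0.0006,  0.0193]), 'grip_force': 0.0, 'opening': 0.0871209328651185}
scene [[563.5462   0.     323.435 ]
 [  0.     563.5462 237.9638]
 [  0.       0.       1.    ]] [-0.0081  0.      0.      0.      0.    ] [[ 0.5744  0.8186  0.0014]
 [ 0.5797 -0.4056 -0.7067]
 [-0.578   0.4067 -0.7075]] [-0.3185 -0.267   1.7681] [ 1.3596 -0.5667  1.0627]
top [[531.9714   0.     316.3926]
 [  0.     531.9714 248.5059]
 [  0.       0.       1.    ]] [0.0452 0.     0.     0.     0.    ] [[-0.0003 -1.      0.0096]
 [-0.9846 -0.0014 -0.1748]
 [ 0.1748 -0.0095 -0.9846]] [-0.0185  0.572   1.229 ] [ 0.3484 -0.0059  1.3102]
```

View pics/scene0.png

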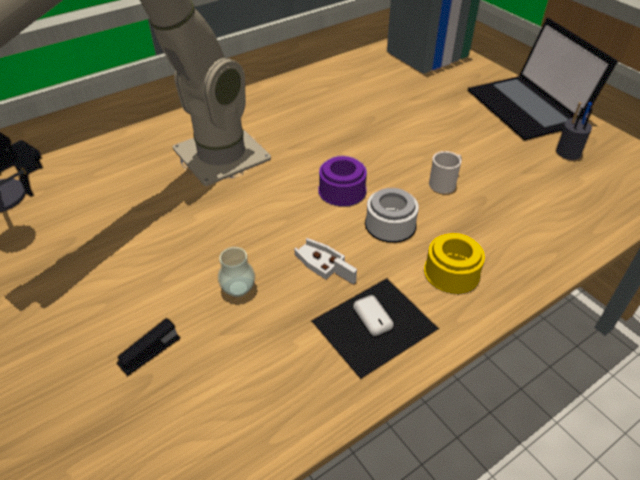

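View pics/top0.png

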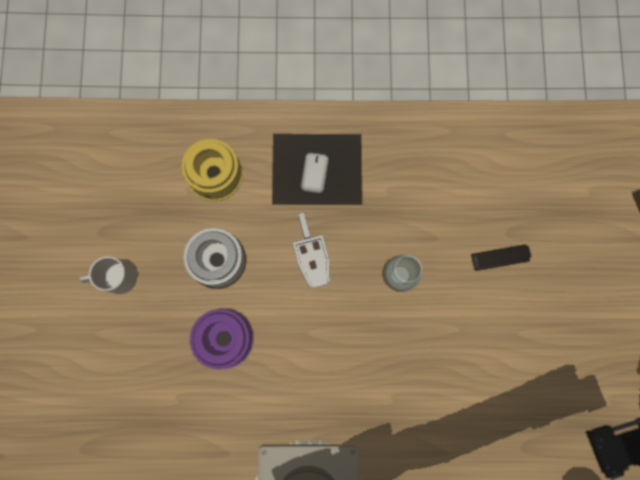

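The scene view shows the flask at (237,275), the tray at (327,260) and the white chopper at (392,213). In the top view they are at (403,272), (312,258) and (214,258). I'll crop closer to get edges.

```bash
cat > h.py <<'E'
import numpy as np,cv2
from workcell import *
np.set_printoptions(precision=4,suppress=True)
def ray(f,uv):
    p=cv2.undistortPoints(np.array([[uv]],float),f['intrinsics'],f['D'])[0,0]
    return -f['R'].T@f['t'], f['R'].T@np.array([p[0],p[1],1.])
def plane(f,uv,z):
    c,d=ray(f,uv); return c+d*(z-c[2])/d[2]
def tri(f,a,g,b):
    c1,d1=ray(f,a);c2,d2=ray(g,b)
    s=np.linalg.lstsq(np.c_[d1,-d2],c2-c1,rcond=None)[0]
    p,q=c1+s[0]*d1,c2+s[1]*d2
    return (p+q)/2,np.linalg.norm(p-q)
def proj(f,X):
    return cv2.projectPoints(np.array([X],float),cv2.Rodrigues(f['R'])[0],f['t'],f['intrinsics'],f['D'])[0][0,0]
E
python3 - <<'E'
from h import *
T=dict(np.load('top.npz'));S=dict(np.load('scene.npz'))
def crop(f,x,y,w,h,k): return cv2.resize(f['pixels'][y:y+h,x:x+w,::-1],None,fx=k,fy=k,interpolation=cv2.INTER_CUBIC)
a=crop(T,280,205,160,100,5) #800x500... 
cv2.imwrite('pics/c1.png',a)
b=crop(S,210,230,160,85,5);cv2.imwrite('pics/c2.png',b)
# ring: dark/white masks
hsv=cv2.cvtColor(T['pixels'],cv2.COLOR_RGB2HSV)
m=((hsv[:,:,1]<50)&(hsv[:,:,2]>90)).astype(np.uint8)
n,l,st,c=cv2.connectedComponentsWithStats(m)
for i in range(1,n):
    if st[i,4]>60 and st[i,1]>120: print(st[i],c[i])
d=crop(T,175,220,80,75,7);cv2.imwrite('pics/c3.png',d)
E
```

```text
[301 153  28  40 872] [314.2122 172.2202]
[ 293  213   37   75 1461] [312.0014 256.9617]
[ 183  228   60   58 2546] [212.5577 256.3857]
[ 385  255   37   36 1041] [403.0874 272.1912]
[ 80 256  51  37 896] [109.3549 274.7444]
[ 256  439   84   41 1359] [287.1207 455.9352]
```

View pics/c1.png

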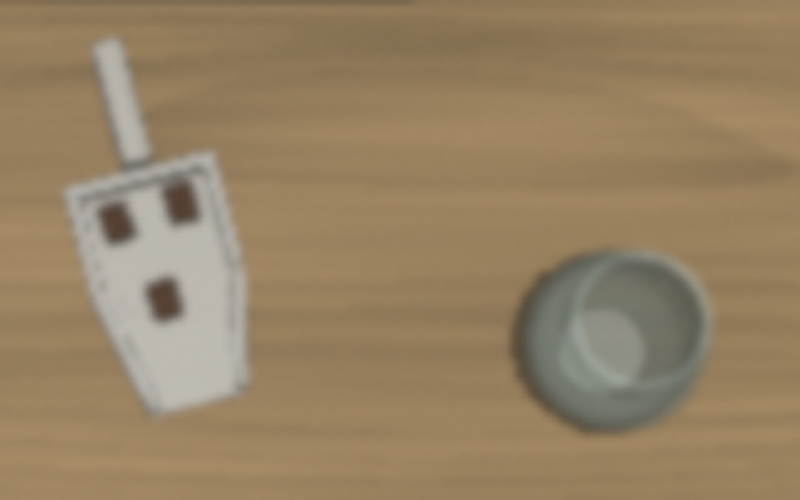

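View pics/c2.png

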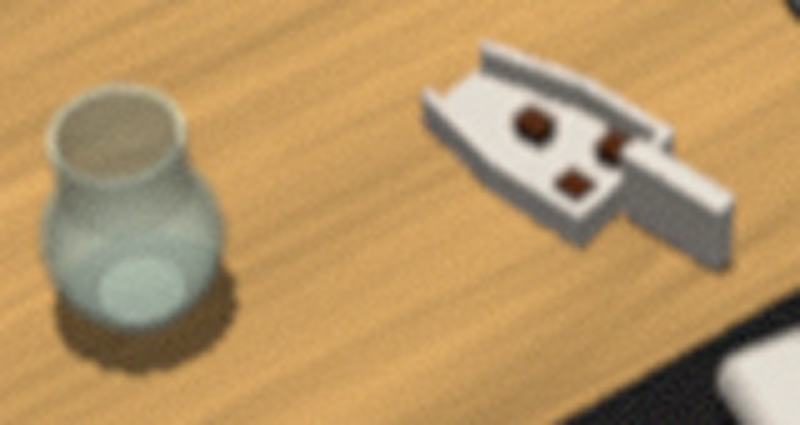

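View pics/c3.png

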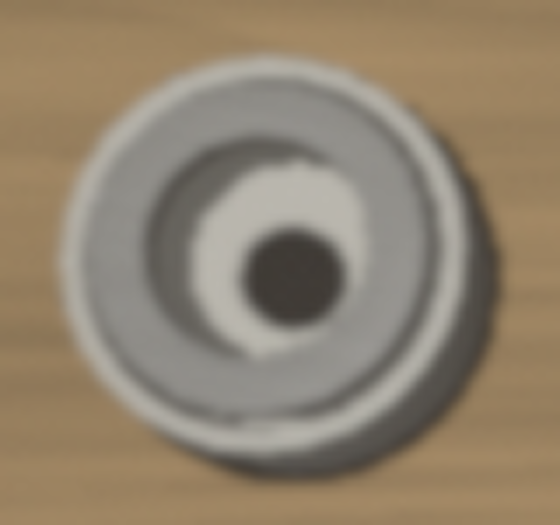

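The crops show the flask rim (c1) at about (642,320), the handle top running from (108,42) to (133,158), and the spout at about (200,402). In c3 the ring is centred near (256,246).

Run:
```python
from h import *
T=dict(np.load('top.npz'));S=dict(np.load('scene.npz'))
c=lambda p,k,o:(np.array(p)+.5)/k-.5+o
t=lambda *p:c(p,5,[280,205]); s=lambda *p:c(p,5,[210,230]); r=lambda *p:c(p,7,[175,220])
rim=plane(T,t(642,320),.117);print('rim top',rim,'scene',plane(S,s(117,137),.117),tri(T,t(642,320),S,s(117,137)))
a,b=plane(T,t(107,40),.046),plane(T,t(137,163),.046);print('handle',a,b,np.linalg.norm(a-b))
sp=plane(T,t(199,402),.005);print('spout',sp)
print('handle end scene',plane(S,s(718,205),.046), 'in',plane(S,s(640,146),.046))
for p in((117,223),(181,203),(165,300)):print('chunk',plane(T,t(*p),.019))
ring=plane(T,r(256,246),.084);print('ring',ring)
# ring in scene via gray mask in circle
hsv=cv2.cvtColor(S['pixels'],cv2.COLOR_RGB2HSV)
u=proj(S,ring);print('ring proj scene',u)
for n,X in(('purple',(221,338)),('yellow',(210,167)),('mug',(107,273)),('mouse',(314,172)),('stapler1',(475,261)),('st2',(528,254))):print(n,plane(T,X,.05))
cv2.imwrite('pics/c4.png',cv2.resize(S['pixels'][180:250,355:430,::-1],None,fx=7,fy=7,interpolation=cv2.INTER_CUBIC))
```

```text
rim top [ 0.5143 -0.2249  0.117 ] scene [ 0.5187 -0.2285  0.117 ] (array([ 0.5147, -0.2263,  0.1122]), np.float64(0.001240952087457478))
handle [0.6618 0.0194 0.046 ] [0.6006 0.0046 0.046 ] 0.06297300785320308
spout [ 0.4889 -0.026   0.005 ]
handle end scene [0.6612 0.0126 0.046 ] in [0.6083 0.0047 0.046 ]
chunk [0.5758 0.0146 0.019 ]
chunk [ 0.5859 -0.017   0.019 ]
chunk [ 0.5375 -0.0091  0.019 ]
ring [0.551  0.2272 0.084 ]
ring proj scene [393.4165 200.3139]
purple [0.3603 0.2038 0.05  ]
yellow [0.7755 0.2437 0.05  ]
mug [0.5126 0.4763 0.05  ]
mouse [ 0.7638 -0.0123  0.05  ]
stapler1 [ 0.5423 -0.3978  0.05  ]
st2 [ 0.5595 -0.5248  0.05  ]
```

View pics/c4.png

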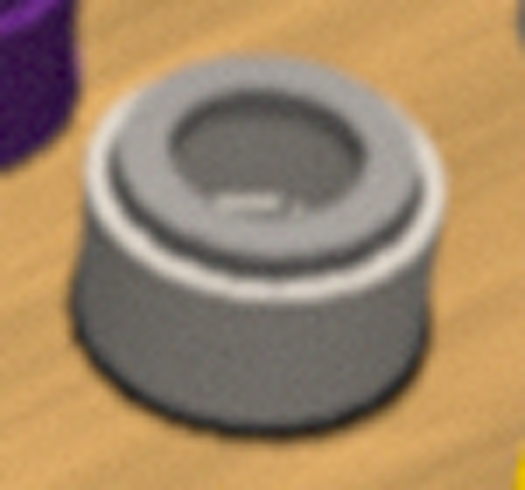

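c4 puts the ring at about px (393,202), which agrees with the top view. The ring is therefore at (.552,.227), the flask at (.516,-.226), and the tray grip at (.638,.013) with 14.4° yaw. Now moving above the tray grip.

Emit:
{"op": "carry_out", "data": {
  "series": [
    {"jaw": 0,"rz": 0.56},
    {"tx": 3.67,"ty": -2.99},
    {"tx": 3.67,"ty": -2.99},
    {"tx": 3.67,"ty": -2.99},
    {"tx": 3.67,"ty": -2.99}
  ]
}}

```text
$.series[0]: bad value
```

Emit:
{"op": "carry_out", "data": {
  "series": [
    {"tx": 3.67,"ty": -2.99},
    {"tx": 3.67,"ty": -2.99},
    {"tx": 3.67,"ty": -2.99},
    {"tx": 3.67,"ty": -2.99},
    {"tx": 3.67,"ty": -2.99}
  ]
}}

```text
$.series[0]: bad value
```

Emit:
{"op": "carry_out", "data": {
  "series": [
    {"tx": 3.67,"ty": -2.99},
    {"tx": 3.67,"ty": -2.99},
    {"tx": 3.67,"ty": -2.99},
    {"tx": 3.67,"ty": -2.99},
    {"tx": 3.67,"ty": -2.99}
  ]
}}

```text
$.series[0]: bad value
```

Emit:
{"op": "carry_out", "data": {
  "series": [
    {"tx": 3.67,"ty": -2.99},
    {"tx": 3.67,"ty": -2.99},
    {"tz": 0},
    {"tz": 0},
    {"tz": 0}
  ]
}}

```text
$.series[0]: bad value
```

Emit:
{"op": "carry_out", "data": {
  "series": [
    {"jaw": 0,"tx": 0,"ty": 0,"tz": 0,"rx": 0,"ry": 0,"rz": 0.56}
  ]
}}

```text
time: 0.2
ee_pos: [0.1851, -0.5968, 0.2917]
orientation: [-0.0, 0.992, 0.125, -0.0]
ft_force: [0.5, 0.3, -0.6]
opening: 0.0871
grip_force: 0.0
```

Emit:
{"op": "carry_out", "data": {
  "series": [
    {"jaw": 0,"tx": 3.67,"ty": -2.99,"tz": 0,"rx": 0,"ry": 0,"rz": 0},
    {"jaw": 0,"tx": 3.67,"ty": -2.99,"tz": 0,"rx": 0,"ry": 0,"rz": 0},
    {"jaw": 0,"tx": 3.67,"ty": -2.99,"tz": 0,"rx": 0,"ry": 0,"rz": 0},
    {"jaw": 0,"tx": 3.67,"ty": -2.99,"tz": 0,"rx": 0,"ry": 0,"rz": 0},
    {"jaw": 0,"tx": 3.67,"ty": -2.99,"tz": 0,"rx": 0,"ry": 0,"rz": 0}
  ]
}}

```text
time: 0.7
ee_pos: [0.3263, -0.4046, 0.292]
orientation: [-0.0, 0.992, 0.126, -0.0]
ft_force: [1.6, -0.3, -0.5]
opening: 0.0866
grip_force: 0.0
```

Emit:
{"op": "carry_out", "data": {
  "series": [
    {"jaw": 0,"tx": 3.67,"ty": -2.99,"tz": 0,"rx": 0,"ry": 0,"rz": 0},
    {"jaw": 0,"tx": 3.67,"ty": -2.99,"tz": 0,"rx": 0,"ry": 0,"rz": 0},
    {"jaw": 0,"tx": 3.67,"ty": -2.99,"tz": 0,"rx": 0,"ry": 0,"rz": 0},
    {"jaw": 0,"tx": 3.67,"ty": -2.99,"tz": 0,"rx": 0,"ry": 0,"rz": 0},
    {"jaw": 0,"tx": 3.67,"ty": -2.99,"tz": 0,"rx": 0,"ry": 0,"rz": 0}
  ]
}}

```text
time: 1.2
ee_pos: [0.4667, -0.2142, 0.2922]
orientation: [0.0, 0.992, 0.126, -0.0]
ft_force: [1.3, -0.8, -0.2]
opening: 0.0871
grip_force: 0.0
```

Emit:
{"op": "carry_out", "data": {
  "series": [
    {"jaw": 0,"tx": 3.67,"ty": -2.99,"tz": 0,"rx": 0,"ry": 0,"rz": 0},
    {"jaw": 0,"tx": 3.67,"ty": -2.99,"tz": 0,"rx": 0,"ry": 0,"rz": 0},
    {"jaw": 0,"tx": 3.67,"ty": -2.99,"tz": 0,"rx": 0,"ry": 0,"rz": 0},
    {"jaw": 0,"tx": 3.67,"ty": -2.99,"tz": 0,"rx": 0,"ry": 0,"rz": 0},
    {"jaw": 0,"tx": 0,"ty": 0,"tz": 0,"rx": 0,"ry": 0,"rz": 0}
  ]
}}

```text
time: 1.7
ee_pos: [0.5804, -0.0563, 0.2917]
orientation: [-0.002, 0.992, 0.13, 0.0]
ft_force: [-0.3, -0.6, 0.2]
opening: 0.0869
grip_force: 0.0
```

Emit:
{"op": "carry_out", "data": {
  "series": [
    {"jaw": 0,"tx": 3.5,"ty": -2.64,"tz": 0,"rx": 0,"ry": 0,"rz": 0},
    {"jaw": 0,"tx": 3.5,"ty": -2.64,"tz": 0,"rx": 0,"ry": 0,"rz": 0},
    {"jaw": 0,"tx": 0,"ty": 0,"tz": 4.5,"rx": 0,"ry": 0,"rz": 0},
    {"jaw": 0,"tx": 0,"ty": 0,"tz": 4.5,"rx": 0,"ry": 0,"rz": 0},
    {"jaw": 0,"tx": 0,"ty": 0,"tz": 0,"rx": 0,"ry": 0,"rz": 0}
  ]
}}

```text
time: 2.2
ee_pos: [0.6299, 0.0044, 0.1957]
orientation: [-0.001, 0.992, 0.126, -0.005]
ft_force: [-0.3, -0.3, -0.5]
opening: 0.0866
grip_force: 0.0
```

Run:
```python
from h import *
s=get_state();print(s['ee_pos'],s['orientation'],s['joints'])
f=grab_frame('scene');cv2.imwrite('pics/s1.png',cv2.resize(f['pixels'][100:330,200:440,::-1],None,fx=2.5,fy=2.5,interpolation=cv2.INTER_CUBIC))
```

```text
[0.6299 0.0044 0.1957] [-0.0005  0.992   0.1258 -0.0055] [ 0.3339  0.4728 -0.5451  1.533   0.2529  1.2181 -1.5713]
```

View pics/s1.png

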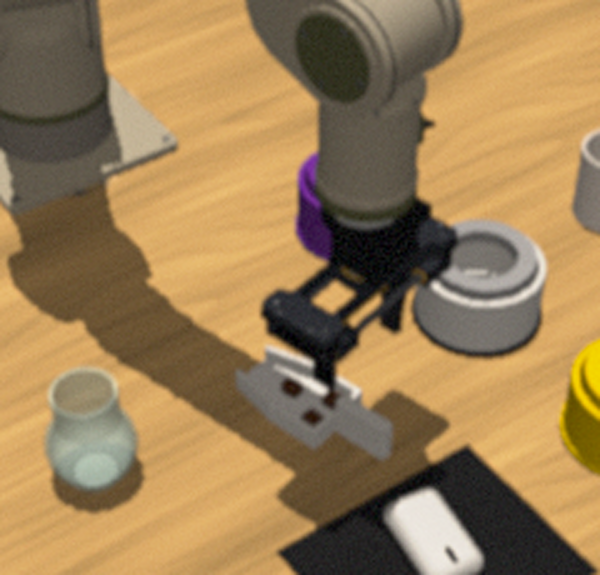

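The picture shows the gripper above the handle with its closing axis across it. Descending with small corrections.

Emit:
{"op": "carry_out", "data": {
  "series": [
    {"jaw": 0,"tx": 0.7,"ty": -0.65,"tz": 0,"rx": 0,"ry": 0,"rz": 0},
    {"jaw": 0,"tx": 0,"ty": 0,"tz": 4,"rx": 0,"ry": 0,"rz": 0},
    {"jaw": 0,"tx": 0,"ty": 0,"tz": 4,"rx": 0,"ry": 0,"rz": 0},
    {"jaw": 0,"tx": 0,"ty": 0,"tz": 1.5,"rx": 0,"ry": 0,"rz": 0},
    {"jaw": 0,"tx": 0,"ty": 0,"tz": 0,"rx": 0,"ry": 0,"rz": 0}
  ]
}}

```text
time: 2.75
ee_pos: [0.6383, 0.0133, 0.1073]
orientation: [-0.0, 0.992, 0.126, -0.001]
ft_force: [0.4, 0.7, 0.4]
opening: 0.0872
grip_force: 0.0
```

Emit:
{"op": "carry_out", "data": {
  "series": [
    {"jaw": 0,"tx": -0.3,"ty": 0,"tz": 2,"rx": 0,"ry": 0,"rz": 0},
    {"jaw": 0,"tx": 0,"ty": 0,"tz": 0,"rx": 0,"ry": 0,"rz": 0},
    {"jaw": 0,"tx": 0,"ty": 0,"tz": 0,"rx": 0,"ry": 0,"rz": 0}
  ]
}}

```text
time: 3.05
ee_pos: [0.6365, 0.0125, 0.0897]
orientation: [0.0, 0.992, 0.126, 0.001]
ft_force: [0.3, 0.9, 0.9]
opening: 0.0872
grip_force: 0.0
```

Emit:
{"op": "carry_out", "data": {
  "series": [
    {"jaw": 0,"tx": -0.1,"ty": 0,"tz": 0.8,"rx": 0,"ry": 0,"rz": 0},
    {"jaw": 0,"tx": 0,"ty": 0,"tz": 0,"rx": 0,"ry": 0,"rz": 0},
    {"jaw": 1,"tx": 0,"ty": 0,"tz": 0,"rx": 0,"ry": 0,"rz": 0},
    {"jaw": 1,"tx": 0,"ty": 0,"tz": 0,"rx": 0,"ry": 0,"rz": 0},
    {"jaw": 1,"tx": 0,"ty": 0,"tz": 0,"rx": 0,"ry": 0,"rz": 0}
  ],
  "squeeze": 55
}}

```text
time: 3.55
ee_pos: [0.6345, 0.0122, 0.0795]
orientation: [0.0, 0.992, 0.126, 0.0]
ft_force: [-0.7, 0.1, 0.8]
opening: 0.0708
grip_force: 0.0
```

Emit:
{"op": "carry_out", "data": {
  "series": [
    {"jaw": 1,"tx": 0,"ty": 0,"tz": 0,"rx": 0,"ry": 0,"rz": 0},
    {"jaw": 1,"tx": 0,"ty": 0,"tz": 0,"rx": 0,"ry": 0,"rz": 0},
    {"jaw": 1,"tx": 0,"ty": 0,"tz": 0,"rx": 0,"ry": 0,"rz": 0},
    {"jaw": 1,"tx": 0,"ty": 0,"tz": 0,"rx": 0,"ry": 0,"rz": 0}
  ]
}}

```text
time: 3.95
ee_pos: [0.6344, 0.0121, 0.0792]
orientation: [0.0, 0.992, 0.126, 0.0]
ft_force: [-0.1, -0.5, -0.5]
opening: 0.039
grip_force: 0.0
```

Emit:
{"op": "carry_out", "data": {
  "series": [
    {"jaw": 1,"tx": 0,"ty": 0,"tz": 0,"rx": 0,"ry": 0,"rz": 0},
    {"jaw": 1,"tx": 0,"ty": 0,"tz": 0,"rx": 0,"ry": 0,"rz": 0},
    {"jaw": 1,"tx": 0,"ty": 0,"tz": 0,"rx": 0,"ry": 0,"rz": 0},
    {"jaw": 1,"tx": 0,"ty": 0,"tz": 0,"rx": 0,"ry": 0,"rz": 0},
    {"jaw": 1,"tx": 0,"ty": 0,"tz": 0,"rx": 0,"ry": 0,"rz": 0}
  ]
}}

```text
time: 4.45
ee_pos: [0.6344, 0.0121, 0.0792]
orientation: [0.0, 0.992, 0.126, 0.0]
ft_force: [0.3, -1.2, -0.4]
opening: 0.0135
grip_force: 55.0
```

Emit:
{"op": "carry_out", "data": {
  "series": [
    {"jaw": 1,"tx": 0,"ty": 0,"tz": 0,"rx": 0,"ry": 0,"rz": 0},
    {"jaw": 1,"tx": 0,"ty": 0,"tz": -1,"rx": 0,"ry": 0,"rz": 0},
    {"jaw": 1,"tx": 0,"ty": 0,"tz": -1,"rx": 0,"ry": 0,"rz": 0},
    {"jaw": 1,"tx": 0,"ty": 0,"tz": -2,"rx": 0,"ry": 0,"rz": 0},
    {"jaw": 1,"tx": 0,"ty": 0,"tz": -2,"rx": 0,"ry": 0,"rz": 0}
  ]
}}

```text
time: 4.95
ee_pos: [0.6343, 0.0122, 0.1406]
orientation: [-0.0, 0.992, 0.126, 0.0]
ft_force: [0.3, 0.9, -1.8]
opening: 0.0137
grip_force: 55.0
```

Emit:
{"op": "carry_out", "data": {
  "series": [
    {"jaw": 1,"tx": 0,"ty": 0,"tz": -2.2,"rx": 0,"ry": 0,"rz": 0.976},
    {"jaw": 1,"tx": 0,"ty": 0,"tz": -2.2,"rx": 0,"ry": 0,"rz": 0.976},
    {"jaw": 1,"tx": 0,"ty": 0,"tz": -2.2,"rx": 0,"ry": 0,"rz": 0.976},
    {"jaw": 1,"tx": 0,"ty": 0,"tz": -2.2,"rx": 0,"ry": 0,"rz": 0.976},
    {"jaw": 1,"tx": 0,"ty": 0,"tz": -2,"rx": 0,"ry": 0,"rz": 0.976}
  ]
}}

```text
time: 5.45
ee_pos: [0.6343, 0.0123, 0.2495]
orientation: [-0.0, 0.996, -0.088, 0.001]
ft_force: [-0.1, 0.7, -3.2]
opening: 0.0138
grip_force: 55.0
```

Emit:
{"op": "carry_out", "data": {
  "series": [
    {"jaw": 1,"tx": 0.7,"ty": 2,"tz": 0,"rx": 0,"ry": 0,"rz": 0},
    {"jaw": 1,"tx": 1.4,"ty": 4,"tz": 0,"rx": 0,"ry": 0,"rz": 0},
    {"jaw": 1,"tx": 1.4,"ty": 4,"tz": 0,"rx": 0,"ry": 0,"rz": 0},
    {"jaw": 1,"tx": 1.4,"ty": 4,"tz": 0,"rx": 0,"ry": 0,"rz": 0},
    {"jaw": 1,"tx": 1.4,"ty": 4,"tz": 0,"rx": 0,"ry": 0,"rz": 0}
  ]
}}

```text
time: 5.95
ee_pos: [0.6653, -0.1776, 0.2485]
orientation: [0.0, 0.996, -0.087, 0.001]
ft_force: [0.7, 0.4, -2.3]
opening: 0.014
grip_force: 55.0
```

Emit:
{"op": "carry_out", "data": {
  "series": [
    {"jaw": 1,"tx": 1.4,"ty": 4,"tz": 0,"rx": 0,"ry": 0,"rz": 0},
    {"jaw": 1,"tx": 1.4,"ty": 3,"tz": 0,"rx": 0,"ry": 0,"rz": 0},
    {"jaw": 1,"tx": 0,"ty": 0,"tz": 0,"rx": 0,"ry": 0,"rz": 0},
    {"jaw": 1,"tx": 0,"ty": 0,"tz": 0,"rx": 0,"ry": 0,"rz": 0}
  ]
}}

```text
time: 6.35
ee_pos: [0.6806, -0.2505, 0.2476]
orientation: [-0.0, 0.996, -0.088, 0.0]
ft_force: [0.2, 0.5, -2.8]
opening: 0.0135
grip_force: 55.0
```

Emit:
{"op": "carry_out", "data": {
  "series": [
    {"jaw": 1,"tx": -0.7,"ty": 0,"tz": -1.29,"rx": 0,"ry": 1,"rz": 0},
    {"jaw": 1,"tx": -0.7,"ty": 0,"tz": -1.29,"rx": 0,"ry": 1,"rz": 0},
    {"jaw": 1,"tx": -0.7,"ty": 0,"tz": -1.29,"rx": 0,"ry": 1,"rz": 0},
    {"jaw": 1,"tx": -0.7,"ty": 0,"tz": -1.29,"rx": 0,"ry": 1,"rz": 0},
    {"jaw": 1,"tx": -0.7,"ty": 0,"tz": -1.29,"rx": 0,"ry": 1,"rz": 0}
  ]
}}

```text
time: 6.85
ee_pos: [0.6358, -0.2398, 0.3058]
orientation: [0.019, 0.972, -0.084, 0.218]
ft_force: [0.6, -0.1, -1.2]
opening: 0.0136
grip_force: 55.0
```

Emit:
{"op": "carry_out", "data": {
  "series": [
    {"jaw": 1,"tx": 0,"ty": 0,"tz": 0,"rx": 0,"ry": 0,"rz": 0},
    {"jaw": 1,"tx": 0,"ty": 0,"tz": 0,"rx": 0,"ry": 0,"rz": 0}
  ]
}}

```text
time: 7.05
ee_pos: [0.6358, -0.2408, 0.3051]
orientation: [0.019, 0.973, -0.084, 0.215]
ft_force: [0.6, 0.4, -2.2]
opening: 0.014
grip_force: 55.0
```

Run:
```python
from h import *
from scipy.spatial.transform import Rotation as Ro
s=get_state();q=s['orientation'];R=Ro.from_quat([q[1],q[2],q[3],q[0]]).as_matrix()
print(s['ee_pos'],R,s['joints']); sp=s['ee_pos']+R@[-.151,0,.0742];print('spout',sp)
f=grab_frame('scene');g=grab_frame('top');np.savez('s2.npz',**f);np.savez('t2.npz',**g)
a=cv2.resize(f['pixels'][170:320,180:310,::-1],None,fx=3,fy=3,interpolation=cv2.INTER_CUBIC)
b=cv2.resize(g['pixels'][180:330,340:470,::-1],None,fx=3,fy=3,interpolation=cv2.INTER_CUBIC)
print(proj(f,sp),proj(g,sp))
cv2.imwrite('pics/s2.png',np.hstack([a,b]))
```

```text
[ 0.6358 -0.2408  0.3051] [[ 0.8932 -0.1719  0.4156]
 [-0.1556 -0.9851 -0.0731]
 [ 0.4219  0.0006 -0.9066]] [ 0.7091  0.238  -0.4522  1.6277  0.071   0.8661 -1.4868]
spout [ 0.5318 -0.2228  0.1741]
[235.2711 241.8545] [411.5164 256.967 ]
```

View pics/s2.png

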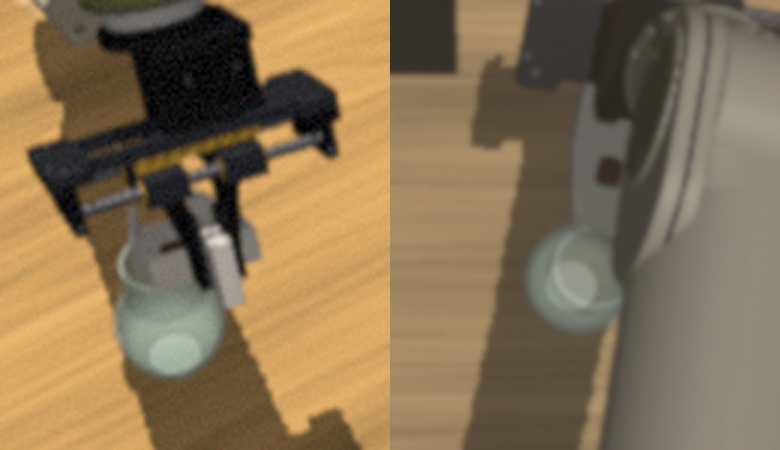

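The picture shows the spout above the flask mouth: in the top crop, the left spout corner is near (575,226), which matches the projection. Lowering the spout and then pouring.

Emit:
{"op": "carry_out", "data": {
  "series": [
    {"jaw": 1,"tx": -1.1,"ty": 0.26,"tz": 2.25,"rx": 0,"ry": 0,"rz": 0},
    {"jaw": 1,"tx": -1.1,"ty": 0.26,"tz": 2.25,"rx": 0,"ry": 0,"rz": 0},
    {"jaw": 1,"tx": 0,"ty": 0,"tz": 0,"rx": 0,"ry": 0,"rz": 0},
    {"jaw": 1,"tx": 0,"ty": 0,"tz": 0,"rx": 0,"ry": 0,"rz": 0}
  ]
}}

```text
time: 7.55
ee_pos: [0.6349, -0.2464, 0.2542]
orientation: [0.018, 0.973, -0.085, 0.215]
ft_force: [0.7, -0.2, -2.3]
opening: 0.0132
grip_force: 55.0
```

```bash
cat > sp.py <<'E'
from h import *
from scipy.spatial.transform import Rotation as Ro
s=get_state();q=s['orientation'];R=Ro.from_quat([q[1],q[2],q[3],q[0]]).as_matrix()
sp=s['ee_pos']+R@[-.151,0,.0742];print('spout',sp,s['ft_force'],R,s['joints'])
E
python3 sp.py
```

```text
spout [ 0.5309 -0.2281  0.1232] [ 0.7151 -0.2433 -2.3244] [[ 0.8932 -0.1723  0.4154]
 [-0.1566 -0.985  -0.0718]
 [ 0.4216 -0.0009 -0.9068]] [ 0.7096  0.2795 -0.4441  1.6885  0.089   0.7682 -1.4878]
```

Emit:
{"op": "carry_out", "data": {
  "series": [
    {"jaw": 1,"tx": -0.7,"ty": 0,"tz": -1.29,"rx": 0,"ry": 1,"rz": 0},
    {"jaw": 1,"tx": -0.35,"ty": 0,"tz": -0.645,"rx": 0,"ry": 0.5,"rz": 0},
    {"jaw": 1,"tx": -0.35,"ty": 0,"tz": -0.645,"rx": 0,"ry": 0.5,"rz": 0},
    {"jaw": 1,"tx": -0.35,"ty": 0,"tz": -0.645,"rx": 0,"ry": 0.5,"rz": 0},
    {"jaw": 1,"tx": -0.35,"ty": 0,"tz": -0.645,"rx": 0,"ry": 0.5,"rz": 0}
  ]
}}

```text
time: 8.05
ee_pos: [0.5978, -0.2399, 0.2786]
orientation: [0.03, 0.936, -0.081, 0.342]
ft_force: [0.5, 0.9, -2.0]
opening: 0.0133
grip_force: 55.0
```

Emit:
{"op": "carry_out", "data": {
  "series": [
    {"jaw": 1,"tx": -0.35,"ty": 0,"tz": -0.645,"rx": 0,"ry": 0.5,"rz": 0},
    {"jaw": 1,"tx": -0.35,"ty": 0,"tz": -0.645,"rx": 0,"ry": 0.5,"rz": 0},
    {"jaw": 1,"tx": 0,"ty": 0,"tz": 0,"rx": 0,"ry": 0,"rz": 0},
    {"jaw": 1,"tx": 0,"ty": 0,"tz": 0,"rx": 0,"ry": 0,"rz": 0}
  ]
}}

```text
time: 8.45
ee_pos: [0.5842, -0.2379, 0.2829]
orientation: [0.033, 0.92, -0.08, 0.381]
ft_force: [0.6, 0.1, -1.6]
opening: 0.0132
grip_force: 55.0
```

```bash
python3 sp.py
```

```text
spout [ 0.5307 -0.2286  0.1236] [ 0.5528  0.051  -1.5549] [[ 0.6964 -0.1725  0.6966]
 [-0.1217 -0.985  -0.1223]
 [ 0.7072  0.0004 -0.707 ]] [ 0.9272  0.0284 -0.5488  2.0208 -0.4009  0.3487 -1.0349]
```

Emit:
{"op": "carry_out", "data": {
  "series": [
    {"jaw": 1,"tx": -0.35,"ty": 0,"tz": -0.645,"rx": 0,"ry": 0.5,"rz": 0},
    {"jaw": 1,"tx": -0.35,"ty": 0,"tz": -0.645,"rx": 0,"ry": 0.5,"rz": 0},
    {"jaw": 1,"tx": 0,"ty": 0,"tz": 0,"rx": 0,"ry": 0,"rz": 0},
    {"jaw": 1,"tx": 0,"ty": 0,"tz": 0,"rx": 0,"ry": 0,"rz": 0},
    {"jaw": 1,"tx": 0,"ty": 0,"tz": 0,"rx": 0,"ry": 0,"rz": 0}
  ]
}}

```text
time: 8.95
ee_pos: [0.5704, -0.2354, 0.2861]
orientation: [0.037, 0.903, -0.078, 0.421]
ft_force: [0.6, -0.6, -2.2]
opening: 0.0134
grip_force: 55.0
```

```bash
python3 sp.py
python3 - <<'E'
from h import *
f=grab_frame('scene');g=grab_frame('top')
a=cv2.resize(f['pixels'][170:320,180:310,::-1],None,fx=3,fy=3,interpolation=cv2.INTER_CUBIC)
b=cv2.resize(g['pixels'][180:330,340:470,::-1],None,fx=3,fy=3,interpolation=cv2.INTER_CUBIC)
cv2.imwrite('pics/s3.png',np.hstack([a,b]))
for n,im in(('scene',f),('top',g)):
    h=cv2.cvtColor(im['pixels'],cv2.COLOR_RGB2HSV)
    print(n)
E
```

```text
spout [ 0.5307 -0.2285  0.1227] [ 0.605  -0.6075 -2.19  ] [[ 0.6336 -0.172   0.7543]
 [-0.1105 -0.9851 -0.1318]
 [ 0.7657  0.0002 -0.6432]] [ 0.9624 -0.0239 -0.5536  2.1011 -0.7625  0.2743 -0.6833]
scene
top
```

View pics/s3.png

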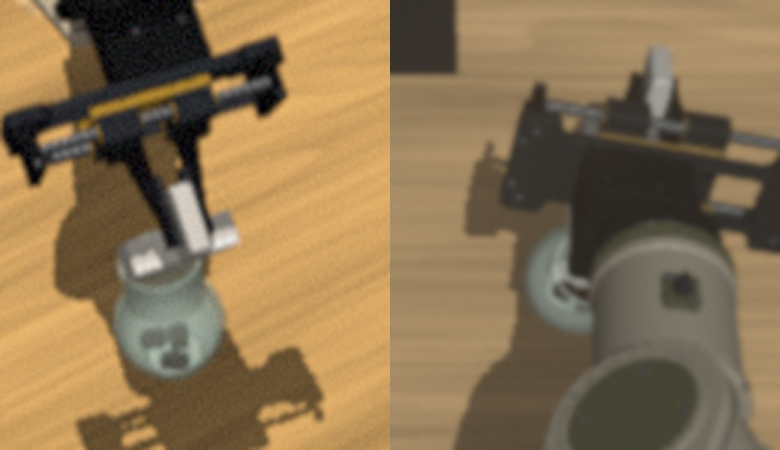

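The picture shows all three chunks in the flask bulb, at scene crop (150,340), (178,335) and (175,357). Retreating upwards and levelling the tray.

Emit:
{"op": "carry_out", "data": {
  "series": [
    {"jaw": 1,"tx": 2.7,"ty": 0,"tz": -2.25,"rx": 0,"ry": 0,"rz": 0},
    {"jaw": 1,"tx": 2.7,"ty": 0,"tz": -2.25,"rx": 0,"ry": 0,"rz": 0},
    {"jaw": 1,"tx": 0.59,"ty": 0,"tz": 1.34,"rx": 0,"ry": -1,"rz": 0},
    {"jaw": 1,"tx": 0.59,"ty": 0,"tz": 1.34,"rx": 0,"ry": -1,"rz": 0},
    {"jaw": 1,"tx": 0.59,"ty": 0,"tz": 1.34,"rx": 0,"ry": -1,"rz": 0}
  ]
}}

```text
time: 9.55
ee_pos: [0.6099, -0.2437, 0.3413]
orientation: [0.028, 0.95, -0.084, 0.3]
ft_force: [0.1, 0.3, -1.7]
opening: 0.0135
grip_force: 55.0
```

Emit:
{"op": "carry_out", "data": {
  "series": [
    {"jaw": 1,"tx": 0.59,"ty": 0,"tz": 1.34,"rx": 0,"ry": -1,"rz": 0},
    {"jaw": 1,"tx": 0.59,"ty": 0,"tz": 1.34,"rx": 0,"ry": -1,"rz": 0},
    {"jaw": 1,"tx": 0.59,"ty": 0,"tz": 1.34,"rx": 0,"ry": -1,"rz": 0},
    {"jaw": 1,"tx": 0.59,"ty": 0,"tz": 1.34,"rx": 0,"ry": -1,"rz": 0},
    {"jaw": 1,"tx": 0.59,"ty": 0,"tz": 1.34,"rx": 0,"ry": -1,"rz": 0}
  ]
}}

```text
time: 10.05
ee_pos: [0.6643, -0.2529, 0.2923]
orientation: [0.009, 0.992, -0.087, 0.087]
ft_force: [-0.3, -0.8, -0.6]
opening: 0.0138
grip_force: 55.0
```

Emit:
{"op": "carry_out", "data": {
  "series": [
    {"jaw": 1,"tx": 0.59,"ty": 0,"tz": 1.34,"rx": 0,"ry": -1,"rz": 0},
    {"jaw": 1,"tx": 0.59,"ty": 0,"tz": 1.34,"rx": 0,"ry": -1,"rz": 0},
    {"jaw": 1,"tx": 0,"ty": 0,"tz": 0,"rx": 0,"ry": 0,"rz": 0},
    {"jaw": 1,"tx": 0,"ty": 0,"tz": 0,"rx": 0,"ry": 0,"rz": 0}
  ]
}}

```text
time: 10.45
ee_pos: [0.6792, -0.2544, 0.2669]
orientation: [0.0, 0.996, -0.087, 0.003]
ft_force: [-0.1, 0.9, -1.1]
opening: 0.0136
grip_force: 55.0
```

```bash
python3 sp.py
```

```text
spout [ 0.5308 -0.2284  0.1919] [-0.0519  0.8514 -1.0595] [[ 0.9849 -0.173   0.0055]
 [-0.173  -0.9849 -0.001 ]
 [ 0.0056  0.0001 -1.    ]] [ 0.636   0.6278 -0.5636  1.1602  0.3224  1.4326 -1.6256]
```

Emit:
{"op": "carry_out", "data": {
  "series": [
    {"jaw": 1,"tx": -1.47,"ty": -4.04,"tz": 0,"rx": 0,"ry": -0.06,"rz": 0},
    {"jaw": 1,"tx": -1.47,"ty": -4.04,"tz": 0,"rx": 0,"ry": 0,"rz": 0},
    {"jaw": 1,"tx": -1.47,"ty": -4.04,"tz": 0,"rx": 0,"ry": 0,"rz": 0},
    {"jaw": 1,"tx": -1.47,"ty": -4.04,"tz": 0,"rx": 0,"ry": 0,"rz": 0},
    {"jaw": 1,"tx": -1.47,"ty": -4.04,"tz": 0,"rx": 0,"ry": 0,"rz": 0}
  ]
}}

```text
time: 10.95
ee_pos: [0.6403, -0.0418, 0.2698]
orientation: [0.001, 0.996, -0.087, 0.002]
ft_force: [0.9, 0.5, -1.0]
opening: 0.014
grip_force: 55.0
```

Emit:
{"op": "carry_out", "data": {
  "series": [
    {"jaw": 1,"tx": -1.47,"ty": -4.04,"tz": 0,"rx": 0,"ry": 0,"rz": 0},
    {"jaw": 1,"tx": 0,"ty": 0,"tz": 4,"rx": 0,"ry": 0,"rz": 0},
    {"jaw": 1,"tx": 0,"ty": 0,"tz": 4,"rx": 0,"ry": 0,"rz": 0},
    {"jaw": 1,"tx": 0,"ty": 0,"tz": 4,"rx": 0,"ry": 0,"rz": 0},
    {"jaw": 1,"tx": 0,"ty": 0,"tz": 3,"rx": 0,"ry": 0,"rz": 0}
  ]
}}

```text
time: 11.45
ee_pos: [0.6328, -0.0014, 0.1173]
orientation: [0.0, 0.996, -0.087, 0.001]
ft_force: [0.3, -0.8, -2.4]
opening: 0.0137
grip_force: 55.0
```

Emit:
{"op": "carry_out", "data": {
  "series": [
    {"jaw": 1,"tx": 0,"ty": 0,"tz": 1.5,"rx": 0,"ry": 0,"rz": 0},
    {"jaw": 1,"tx": 0,"ty": 0,"tz": 0,"rx": 0,"ry": 0,"rz": 0},
    {"jaw": 1,"tx": 0,"ty": 0,"tz": 0,"rx": 0,"ry": 0,"rz": 0}
  ]
}}

```text
time: 11.75
ee_pos: [0.6342, -0.0004, 0.1049]
orientation: [-0.0, 0.996, -0.087, 0.001]
ft_force: [0.5, -0.1, -1.3]
opening: 0.0135
grip_force: 55.0
```

```bash
python3 sp.py
```

```text
spout [0.4857 0.0257 0.0303] [ 0.5455 -0.1365 -1.3016] [[ 0.985  -0.1728  0.0024]
 [-0.1728 -0.985   0.0003]
 [ 0.0024 -0.0007 -1.    ]] [ 0.3916  0.5929 -0.615   1.6005  0.3771  1.0668 -2.0709]
```

Emit:
{"op": "carry_out", "data": {
  "series": [
    {"jaw": 1,"tx": 0,"ty": 0,"tz": 1.5,"rx": 0,"ry": 0,"rz": 0},
    {"jaw": 1,"tx": 0,"ty": 0,"tz": 0.8,"rx": 0,"ry": 0,"rz": 0},
    {"jaw": 1,"tx": 0,"ty": 0,"tz": 0,"rx": 0,"ry": 0,"rz": 0},
    {"jaw": 1,"tx": 0,"ty": 0,"tz": 0,"rx": 0,"ry": 0,"rz": 0}
  ]
}}

```text
time: 12.15
ee_pos: [0.6332, -0.0002, 0.0794]
orientation: [-0.0, 0.996, -0.086, -0.001]
ft_force: [-0.0, 0.1, -1.6]
opening: 0.0132
grip_force: 55.0
```

Emit:
{"op": "carry_out", "data": {
  "series": [
    {"jaw": 1,"tx": 0,"ty": 0,"tz": 0.1,"rx": 0,"ry": 0,"rz": 0},
    {"jaw": 1,"tx": 0,"ty": 0,"tz": 0,"rx": 0,"ry": 0,"rz": 0}
  ]
}}

```text
time: 12.35
ee_pos: [0.6333, -0.0003, 0.079]
orientation: [-0.0, 0.996, -0.086, -0.0]
ft_force: [-3.0, 0.2, 2.9]
opening: 0.0138
grip_force: 55.0
```

Emit:
{"op": "carry_out", "data": {
  "series": [
    {"jaw": 0,"tx": 0,"ty": 0,"tz": 0,"rx": 0,"ry": 0,"rz": 0},
    {"jaw": 0,"tx": 0,"ty": 0,"tz": 0,"rx": 0,"ry": 0,"rz": 0},
    {"jaw": 0,"tx": 0,"ty": 0,"tz": 0,"rx": 0,"ry": 0,"rz": 0},
    {"jaw": 0,"tx": 0,"ty": 0,"tz": 0,"rx": 0,"ry": 0,"rz": 0},
    {"jaw": 0,"tx": 0,"ty": 0,"tz": 0,"rx": 0,"ry": 0,"rz": 0}
  ]
}}

```text
time: 12.85
ee_pos: [0.6333, -0.0003, 0.0786]
orientation: [-0.0, 0.996, -0.086, -0.0]
ft_force: [0.0, 0.9, 0.0]
opening: 0.0458
grip_force: 0.0
```

Emit:
{"op": "carry_out", "data": {
  "series": [
    {"jaw": 0,"tx": 0,"ty": 0,"tz": 0,"rx": 0,"ry": 0,"rz": 0},
    {"jaw": 0,"tx": 0,"ty": 0,"tz": -3,"rx": 0,"ry": 0,"rz": 0},
    {"jaw": 0,"tx": 0,"ty": 0,"tz": -4,"rx": 0,"ry": 0,"rz": 0},
    {"jaw": 0,"tx": 0,"ty": 0,"tz": -4.5,"rx": 0,"ry": 0,"rz": 0},
    {"jaw": 0,"tx": 0,"ty": 0,"tz": -4.5,"rx": 0,"ry": 0,"rz": 0}
  ]
}}

```text
time: 13.35
ee_pos: [0.6331, -0.0003, 0.2403]
orientation: [-0.0, 0.996, -0.086, -0.001]
ft_force: [1.0, -0.1, 0.1]
opening: 0.0833
grip_force: 0.0
```

Run:
```python
from h import *
T=np.load('top.npz')['pixels'];S=np.load('scene.npz')['pixels']
def cen(im,x,y,w,h):
    hs=cv2.cvtColor(im,cv2.COLOR_RGB2HSV)[y:y+h,x:x+w]
    # glass: bluish-grey hue or low saturation
    m=((hs[:,:,1]<60)&(hs[:,:,2]>60)).astype(np.uint8)
    n,l,st,c=cv2.connectedComponentsWithStats(m);i=1+np.argmax(st[1:,4]);return st[i]+[x,y,0,0,0],c[i]+[x,y]
g=grab_frame('top');f=grab_frame('scene')
print(cen(T,370,240,70,65),cen(g['pixels'],370,240,70,65))
print(cen(S,205,235,65,80),cen(f['pixels'],205,235,65,80))
for im in (T,g['pixels']):
    G=cv2.cvtColor(im,cv2.COLOR_RGB2GRAY)[245:300,375:430]
    C=cv2.HoughCircles(cv2.resize(cv2.GaussianBlur(G,(3,3),0),None,fx=4,fy=4),cv2.HOUGH_GRADIENT,1.5,20,param1=80,param2=25,minRadius=45,maxRadius=90);print(None if C is None else C[0,:3]/4+[375,245,0])
```

```text
(array([ 385,  255,   37,   36, 1075]), array([403.1033, 272.133 ])) (array([ 384,  255,   38,   36, 1025]), array([402.9015, 272.2273]))
(array([219, 254,  35,  43, 977]), array([236.1914, 277.8843])) (array([219, 254,  35,  43, 980]), array([236.1643, 277.7643]))
None
None
```

Run:
```python
from h import *
T=dict(np.load('top.npz'));S=dict(np.load('scene.npz'))
c=lambda p,k,o:(np.array(p)+.5)/k-.5+o
for X in((.516,-.226),(.514,-.225),(.518,-.227)):
  a=proj(T,[*X,.117]);b=proj(S,[*X,.117]);print(X,(a-[280,205]+.5)*5-.5,(b-[210,230]+.5)*5-.5)
# bulb silhouette: scene bulb left/right 40..222 -> centre 131 ; top: left 515,bottom 432
for X in((.516,-.226),):
  a=proj(T,[*X,.045]);b=proj(S,[*X,.045]);print('bulb',(a-[280,205]+.5)*5-.5,(b-[210,230]+.5)*5-.5, 'r',5*532/1.25*.045)
```

```text
(0.516, -0.226) [644.4064 316.3256] [119.1189 131.22  ]
(0.514, -0.225) [642.3328 320.7006] [118.9437 127.7125]
(0.518, -0.227) [646.479  311.9533] [119.2945 134.7361]
bulb [617.3467 337.1864] [135.9483 234.3235] r 95.75999999999999
```

Emit:
{"op": "carry_out", "data": {
  "series": [
    {"jaw": 0,"tx": 0,"ty": 0,"tz": 0,"rx": 0,"ry": 0,"rz": -1},
    {"jaw": 0,"tx": 0,"ty": 0,"tz": 0,"rx": 0,"ry": 0,"rz": -1},
    {"jaw": 0,"tx": 0,"ty": 0,"tz": 0,"rx": 0,"ry": 0,"rz": -1},
    {"jaw": 0,"tx": 0,"ty": 0,"tz": 0,"rx": 0,"ry": 0,"rz": -1},
    {"jaw": 0,"tx": 0,"ty": 0,"tz": 0,"rx": 0,"ry": 0,"rz": -1}
  ]
}}

```text
time: 13.95
ee_pos: [0.6333, -0.0003, 0.2382]
orientation: [-0.0, 0.991, 0.133, -0.001]
ft_force: [0.0, 0.2, -0.5]
opening: 0.0869
grip_force: 0.0
```

Emit:
{"op": "carry_out", "data": {
  "series": [
    {"jaw": 0,"tx": 0,"ty": 0,"tz": 0,"rx": 0,"ry": 0,"rz": -1},
    {"jaw": 0,"tx": 0,"ty": 0,"tz": 0,"rx": 0,"ry": 0,"rz": -1},
    {"jaw": 0,"tx": 0,"ty": 0,"tz": 0,"rx": 0,"ry": 0,"rz": -1},
    {"jaw": 0,"tx": 0,"ty": 0,"tz": 0,"rx": 0,"ry": 0,"rz": 0}
  ]
}}

```text
time: 14.35
ee_pos: [0.6333, -0.0004, 0.2382]
orientation: [-0.001, 0.966, 0.26, -0.001]
ft_force: [-0.4, 0.6, -0.9]
opening: 0.0867
grip_force: 0.0
```

Emit:
{"op": "carry_out", "data": {
  "series": [
    {"jaw": 0,"tx": -3.56,"ty": 2.25,"tz": 0,"rx": 0,"ry": 0,"rz": 0},
    {"jaw": 0,"tx": -3.56,"ty": 2.25,"tz": 0,"rx": 0,"ry": 0,"rz": 0},
    {"jaw": 0,"tx": -3.56,"ty": 2.25,"tz": 0,"rx": 0,"ry": 0,"rz": 0},
    {"jaw": 0,"tx": -3.56,"ty": 2.25,"tz": 0,"rx": 0,"ry": 0,"rz": 0},
    {"jaw": 0,"tx": -3.56,"ty": 2.25,"tz": 0,"rx": 0,"ry": 0,"rz": 0}
  ]
}}

```text
time: 14.85
ee_pos: [0.5347, -0.1884, 0.2385]
orientation: [-0.0, 0.966, 0.258, -0.0]
ft_force: [1.0, -0.5, 0.1]
opening: 0.0872
grip_force: 0.0
```

Emit:
{"op": "carry_out", "data": {
  "series": [
    {"jaw": 0,"tx": -3.56,"ty": 2.25,"tz": 0,"rx": 0,"ry": 0,"rz": 0},
    {"jaw": 0,"tx": 0,"ty": 0,"tz": 0,"rx": 0,"ry": 0,"rz": 0},
    {"jaw": 0,"tx": 0,"ty": 0,"tz": 0,"rx": 0,"ry": 0,"rz": 0}
  ]
}}

```text
time: 15.15
ee_pos: [0.5158, -0.2252, 0.2386]
orientation: [-0.0, 0.966, 0.257, -0.0]
ft_force: [0.7, 0.7, 0.2]
opening: 0.0871
grip_force: 0.0
```

```bash
cat > st.py <<'E'
import sys
from h import *
from scipy.spatial.transform import Rotation as Ro
s=get_state();q=s['orientation'];R=Ro.from_quat([q[1],q[2],q[3],q[0]]).as_matrix()
print(s['ee_pos'],s['joints'],s['ft_force'],'z',R[:,2])
if len(sys.argv)>1: print('cm in tool',100*R.T@(np.array(sys.argv[1:4],float)-s['ee_pos']))
E
python3 st.py .516 -.2245 .152
```

```text
[ 0.5158 -0.2252  0.2386] [ 0.9605  0.3221 -0.7516  1.668   0.2301  1.2437 -0.8906] [0.6968 0.7324 0.1608] z [-0.001   0.0004 -1.    ]
cm in tool [ 0.0542 -0.0407  8.6557]
```

Emit:
{"op": "carry_out", "data": {
  "series": [
    {"jaw": 0,"tx": 0.05,"ty": 0,"tz": 3.5,"rx": 0,"ry": 0,"rz": 0},
    {"jaw": 0,"tx": 0,"ty": 0,"tz": 3.5,"rx": 0,"ry": 0,"rz": 0},
    {"jaw": 0,"tx": 0,"ty": 0,"tz": 1.5,"rx": 0,"ry": 0,"rz": 0},
    {"jaw": 0,"tx": 0,"ty": 0,"tz": 0,"rx": 0,"ry": 0,"rz": 0},
    {"jaw": 0,"tx": 0,"ty": 0,"tz": 0,"rx": 0,"ry": 0,"rz": 0}
  ]
}}

```text
time: 15.65
ee_pos: [0.5175, -0.2233, 0.1548]
orientation: [-0.0, 0.966, 0.26, 0.0]
ft_force: [1.0, -0.3, 0.3]
opening: 0.087
grip_force: 0.0
```

Emit:
{"op": "carry_out", "data": {
  "series": [
    {"jaw": 1,"tx": 0,"ty": 0,"tz": 0,"rx": 0,"ry": 0,"rz": 0},
    {"jaw": 1,"tx": 0,"ty": 0,"tz": 0,"rx": 0,"ry": 0,"rz": 0},
    {"jaw": 1,"tx": 0,"ty": 0,"tz": 0,"rx": 0,"ry": 0,"rz": 0},
    {"jaw": 1,"tx": 0,"ty": 0,"tz": 0,"rx": 0,"ry": 0,"rz": 0},
    {"jaw": 1,"tx": 0,"ty": 0,"tz": 0,"rx": 0,"ry": 0,"rz": 0}
  ],
  "squeeze": 40
}}

```text
time: 16.15
ee_pos: [0.5169, -0.2242, 0.1542]
orientation: [0.0, 0.966, 0.259, -0.0]
ft_force: [0.5, -1.1, 3.3]
opening: 0.0639
grip_force: 40.0
```

```bash
python3 st.py
```

```text
[ 0.5169 -0.2242  0.1542] [ 0.9276  0.4123 -0.7231  1.7541  0.3038  1.0902 -0.9424] [ 0.5391 -1.0874  3.3365] z [-0.0001 -0.0001 -1.    ]
```

Emit:
{"op": "carry_out", "data": {
  "series": [
    {"jaw": 1,"tx": 0,"ty": 0,"tz": -1,"rx": 0,"ry": 0,"rz": 0},
    {"jaw": 1,"tx": 0,"ty": 0,"tz": -2.5,"rx": 0,"ry": 0,"rz": 0},
    {"jaw": 1,"tx": 0,"ty": 0,"tz": -4,"rx": 0,"ry": 0,"rz": 0},
    {"jaw": 1,"tx": 0,"ty": 0,"tz": -4,"rx": 0,"ry": 0,"rz": 0},
    {"jaw": 1,"tx": 0,"ty": 0,"tz": -2.5,"rx": 0,"ry": 0,"rz": 0}
  ],
  "squeeze": 50
}}

```text
time: 16.65
ee_pos: [0.5171, -0.2237, 0.297]
orientation: [0.0, 0.966, 0.26, 0.0]
ft_force: [0.7, -0.3, -3.1]
opening: 0.0632
grip_force: 50.0
```

Emit:
{"op": "carry_out", "data": {
  "series": [
    {"jaw": 1,"tx": 1.3,"ty": -1.9,"tz": 0,"rx": 0,"ry": 0,"rz": 0},
    {"jaw": 1,"tx": 2.5,"ty": -3.6,"tz": 0,"rx": 0,"ry": 0,"rz": 0},
    {"jaw": 1,"tx": 2.5,"ty": -3.6,"tz": 0,"rx": 0,"ry": 0,"rz": 0},
    {"jaw": 1,"tx": 2.5,"ty": -3.6,"tz": 0,"rx": 0,"ry": 0,"rz": 0},
    {"jaw": 1,"tx": 2.5,"ty": -3.6,"tz": 0,"rx": 0,"ry": 0,"rz": 0}
  ]
}}

```text
time: 17.15
ee_pos: [0.5323, -0.0245, 0.2941]
orientation: [-0.0, 0.966, 0.259, -0.001]
ft_force: [1.1, 1.2, -2.5]
opening: 0.0635
grip_force: 50.0
```

Emit:
{"op": "carry_out", "data": {
  "series": [
    {"jaw": 1,"tx": 2.5,"ty": -3.6,"tz": 0,"rx": 0,"ry": 0,"rz": 0},
    {"jaw": 1,"tx": 2.5,"ty": -3.6,"tz": 0,"rx": 0,"ry": 0,"rz": 0},
    {"jaw": 1,"tx": 2.5,"ty": -3.6,"tz": 0,"rx": 0,"ry": 0,"rz": 0},
    {"jaw": 1,"tx": 2.5,"ty": -3.6,"tz": 0,"rx": 0,"ry": 0,"rz": 0},
    {"jaw": 1,"tx": 2.5,"ty": -3.6,"tz": 0,"rx": 0,"ry": 0,"rz": 0}
  ]
}}

```text
time: 17.65
ee_pos: [0.5504, 0.1935, 0.2941]
orientation: [-0.0, 0.966, 0.259, -0.001]
ft_force: [1.2, -0.5, -3.3]
opening: 0.0635
grip_force: 50.0
```

Emit:
{"op": "carry_out", "data": {
  "series": [
    {"jaw": 1,"tx": 0,"ty": 0,"tz": 0,"rx": 0,"ry": 0,"rz": 0},
    {"jaw": 1,"tx": 0,"ty": 0,"tz": 0,"rx": 0,"ry": 0,"rz": 0}
  ]
}}

```text
time: 17.85
ee_pos: [0.55, 0.1935, 0.2938]
orientation: [-0.001, 0.965, 0.261, -0.001]
ft_force: [-0.2, -0.5, -2.9]
opening: 0.0633
grip_force: 50.0
```

```bash
python3 st.py .5515 .227 .24
```

```text
[0.55   0.1935 0.2938] [ 0.3321  0.3849 -0.9488  1.5349  0.3139  1.3856 -1.683 ] [-0.1823 -0.475  -2.9374] z [-0.0021  0.0007 -1.    ]
cm in tool [ 1.823  -2.8051  5.3802]
```

Emit:
{"op": "carry_out", "data": {
  "series": [
    {"jaw": 1,"tx": 0.91,"ty": -1.4,"tz": 0,"rx": 0,"ry": 0,"rz": 0},
    {"jaw": 1,"tx": 0.91,"ty": -1.4,"tz": 1.5,"rx": 0,"ry": 0,"rz": 0},
    {"jaw": 1,"tx": 0,"ty": 0,"tz": 1.5,"rx": 0,"ry": 0,"rz": 0},
    {"jaw": 1,"tx": 0,"ty": 0,"tz": 0,"rx": 0,"ry": 0,"rz": 0},
    {"jaw": 1,"tx": 0,"ty": 0,"tz": 0,"rx": 0,"ry": 0,"rz": 0}
  ]
}}

```text
time: 18.35
ee_pos: [0.5528, 0.2236, 0.2638]
orientation: [0.0, 0.966, 0.259, -0.001]
ft_force: [-0.1, 1.1, -3.5]
opening: 0.0634
grip_force: 50.0
```

```bash
python3 st.py .5515 .227 .222
python3 - <<'E'
from h import *
f=grab_frame('scene');g=grab_frame('top');p=get_state()['ee_pos']
a=cv2.resize(f['pixels'][140:260,340:440,::-1],None,fx=5,fy=5,interpolation=cv2.INTER_CUBIC)
b=cv2.resize(g['pixels'][200:320,170:230,::-1],None,fx=5,fy=5,interpolation=cv2.INTER_CUBIC)
cv2.imwrite('pics/s4.png',np.hstack([a,b]))
# expected projections if flask is on TCP axis / ring where estimated
o=np.array([340,140])
for n,X in(('rim',[p[0],p[1],p[2]-.1542+.117]),('bulb',[p[0],p[1],p[2]-.1092]),('ring',[.5515,.227,.084])):print(n,(proj(f,X)-o+.5)*5-.5,(proj(g,X)-[170,200]+.5)*5-.5+[500,0])
E
```

```text
[0.5528 0.2236 0.2638] [ 0.2594  0.4388 -0.9353  1.5411  0.358   1.3454 -1.7596] [-0.1282  1.1366 -3.4789] z [-0.0016 -0.0007 -1.    ]
cm in tool [ 0.0616 -0.3545  4.1769]
rim [293.2157  87.1717] [650.4821 214.1284]
bulb [279.7272 201.8093] [684.3741 244.6277]
ring [269.3735 304.1818] [708.1587 274.5911]
```

View pics/s4.png

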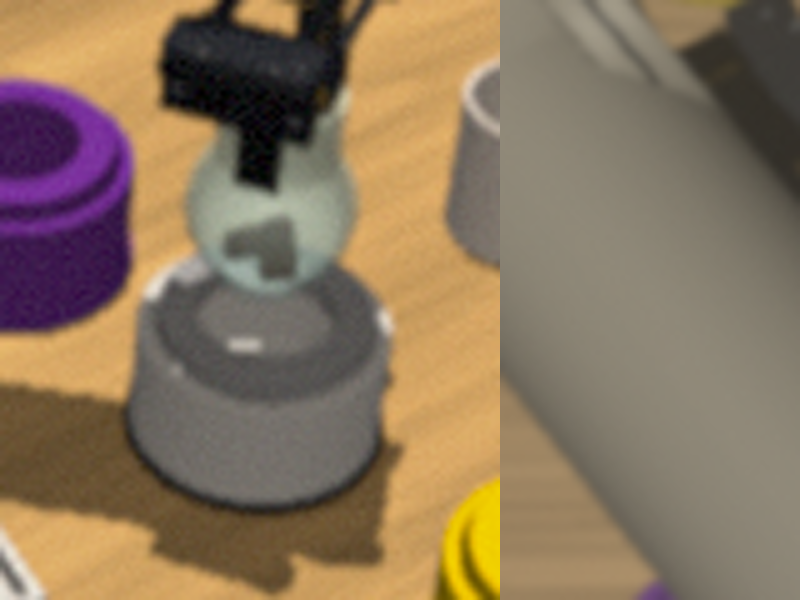

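The picture shows the flask upright and holding its chunks, with the bulb at about (272,205), just above the white ring at about (269,304) and slightly to its left. I'll shift a little and lower to first contact.

```bash
python3 st.py .5525 .2285 .224
```

```text
[0.553  0.2243 0.2646] [ 0.2591  0.4382 -0.9361  1.5401  0.3579  1.3452 -1.76  ] [ 0.0838  1.075  -2.4463] z [-0.0002  0.0002 -1.    ]
cm in tool [ 0.1669 -0.389   4.0574]
```

Emit:
{"op": "carry_out", "data": {
  "series": [
    {"jaw": 1,"tx": 0.17,"ty": -0.39,"tz": 0,"rx": 0,"ry": 0,"rz": 0},
    {"jaw": 1,"tx": 0,"ty": 0,"tz": 1.5,"rx": 0,"ry": 0,"rz": 0},
    {"jaw": 1,"tx": 0,"ty": 0,"tz": 1.5,"rx": 0,"ry": 0,"rz": 0},
    {"jaw": 1,"tx": 0,"ty": 0,"tz": 0.8,"rx": 0,"ry": 0,"rz": 0},
    {"jaw": 1,"tx": 0,"ty": 0,"tz": 0,"rx": 0,"ry": 0,"rz": 0}
  ]
}}

```text
time: 18.95
ee_pos: [0.5512, 0.2291, 0.2237]
orientation: [-0.0, 0.966, 0.26, -0.002]
ft_force: [-0.2, 0.0, -2.7]
opening: 0.0634
grip_force: 50.0
```

Emit:
{"op": "carry_out", "data": {
  "series": [
    {"jaw": 1,"tx": 0,"ty": 0,"tz": 0,"rx": 0,"ry": 0,"rz": 0},
    {"jaw": 1,"tx": 0,"ty": 0,"tz": 0,"rx": 0,"ry": 0,"rz": 0}
  ]
}}

```text
time: 19.15
ee_pos: [0.5521, 0.2299, 0.2263]
orientation: [-0.0, 0.966, 0.26, -0.0]
ft_force: [0.2, 1.1, -3.2]
opening: 0.0636
grip_force: 50.0
```

```bash
python3 st.py .5525 .2285 .220
```

```text
[0.5521 0.2299 0.2263] [ 0.2396  0.4727 -0.9217  1.5839  0.3874  1.2795 -1.7877] [ 0.1872  1.1341 -3.1603] z [-0.0004  0.0009 -1.    ]
cm in tool [-0.0374  0.1403  0.6321]
```

Emit:
{"op": "carry_out", "data": {
  "series": [
    {"jaw": 1,"tx": 0,"ty": 0.12,"tz": 0.4,"rx": 0,"ry": 0,"rz": 0},
    {"jaw": 1,"tx": 0,"ty": 0,"tz": 0,"rx": 0,"ry": 0,"rz": 0},
    {"jaw": 1,"tx": 0,"ty": 0,"tz": 0,"rx": 0,"ry": 0,"rz": 0}
  ]
}}

```text
time: 19.45
ee_pos: [0.5526, 0.2285, 0.2219]
orientation: [-0.0, 0.966, 0.259, -0.0]
ft_force: [0.5, 0.5, -3.3]
opening: 0.0638
grip_force: 50.0
```

Emit:
{"op": "carry_out", "data": {
  "series": [
    {"jaw": 1,"tx": 0,"ty": 0,"tz": 0.3,"rx": 0,"ry": 0,"rz": 0},
    {"jaw": 1,"tx": 0,"ty": 0,"tz": 0,"rx": 0,"ry": 0,"rz": 0},
    {"jaw": 1,"tx": 0,"ty": 0,"tz": 0,"rx": 0,"ry": 0,"rz": 0}
  ]
}}

```text
time: 19.75
ee_pos: [0.5526, 0.2285, 0.2188]
orientation: [-0.0, 0.966, 0.259, -0.0]
ft_force: [1.6, 0.1, -2.7]
opening: 0.0639
grip_force: 50.0
```

Emit:
{"op": "carry_out", "data": {
  "series": [
    {"jaw": 1,"tx": 0,"ty": 0,"tz": 0.1,"rx": 0,"ry": 0,"rz": 0},
    {"jaw": 1,"tx": 0,"ty": 0,"tz": 0,"rx": 0,"ry": 0,"rz": 0},
    {"jaw": 1,"tx": 0,"ty": 0,"tz": 0,"rx": 0,"ry": 0,"rz": 0}
  ]
}}

```text
time: 20.05
ee_pos: [0.5528, 0.2285, 0.2181]
orientation: [-0.0, 0.966, 0.259, -0.0]
ft_force: [1.4, -1.4, 0.2]
opening: 0.0634
grip_force: 50.0
```

Contact at the expected height with small side forces. I'll loosen the grip so the flask self-centres, then regrip.

Emit:
{"op": "carry_out", "data": {
  "series": [
    {"jaw": 0.18,"tx": 0,"ty": 0,"tz": 0,"rx": 0,"ry": 0,"rz": 0},
    {"jaw": 0.18,"tx": 0,"ty": 0,"tz": 0,"rx": 0,"ry": 0,"rz": 0},
    {"jaw": 0.18,"tx": 0,"ty": 0,"tz": 0,"rx": 0,"ry": 0,"rz": 0},
    {"jaw": 0.18,"tx": 0,"ty": 0,"tz": 0,"rx": 0,"ry": 0,"rz": 0}
  ]
}}

```text
time: 20.45
ee_pos: [0.5524, 0.2289, 0.2179]
orientation: [-0.0, 0.966, 0.26, -0.0]
ft_force: [0.6, -0.1, -0.3]
opening: 0.0712
grip_force: 0.0
```

```bash
python3 st.py
```

```text
[0.5524 0.2289 0.2179] [ 0.2385  0.4803 -0.9177  1.5933  0.3937  1.2657 -1.7902] [ 0.6427 -0.0693 -0.2528] z [-0.0011  0.0007 -1.    ]
```

Emit:
{"op": "carry_out", "data": {
  "series": [
    {"jaw": 1,"tx": 0,"ty": 0,"tz": 0,"rx": 0,"ry": 0,"rz": 0},
    {"jaw": 1,"tx": 0,"ty": 0,"tz": 0,"rx": 0,"ry": 0,"rz": 0},
    {"jaw": 1,"tx": 0,"ty": 0,"tz": 0,"rx": 0,"ry": 0,"rz": 0},
    {"jaw": 1,"tx": 0,"ty": 0,"tz": 0,"rx": 0,"ry": 0,"rz": 0}
  ]
}}

```text
time: 20.85
ee_pos: [0.5527, 0.2284, 0.2179]
orientation: [-0.0, 0.966, 0.259, -0.0]
ft_force: [1.4, -1.9, 1.6]
opening: 0.0634
grip_force: 50.0
```

```bash
python3 st.py
```

```text
[0.5527 0.2284 0.2179] [ 0.2388  0.4802 -0.9172  1.5931  0.3941  1.2658 -1.7902] [ 1.4237 -1.922   1.5793] z [-0.0007  0.0002 -1.    ]
```

Emit:
{"op": "carry_out", "data": {
  "series": [
    {"jaw": 1,"tx": 0,"ty": 0.1,"tz": 0.3,"rx": 0,"ry": 0,"rz": 0},
    {"jaw": 1,"tx": 0,"ty": 0,"tz": 0.3,"rx": 0,"ry": 0,"rz": 0},
    {"jaw": 1,"tx": 0,"ty": 0,"tz": 0.2,"rx": 0,"ry": 0,"rz": 0},
    {"jaw": 1,"tx": 0,"ty": 0,"tz": 0,"rx": 0,"ry": 0,"rz": 0},
    {"jaw": 1,"tx": 0,"ty": 0,"tz": 0,"rx": 0,"ry": 0,"rz": 0}
  ]
}}

```text
time: 21.35
ee_pos: [0.553, 0.2283, 0.2102]
orientation: [-0.001, 0.966, 0.26, -0.0]
ft_force: [-0.9, -1.2, 6.5]
opening: 0.0636
grip_force: 50.0
```

```bash
python3 st.py
```

```text
[0.553  0.2283 0.2102] [ 0.237   0.4877 -0.9139  1.6014  0.4002  1.2521 -1.7931] [-0.8533 -1.1631  6.4587] z [-0.0006  0.001  -1.    ]
```

Emit:
{"op": "carry_out", "data": {
  "series": [
    {"jaw": 1,"tx": 0,"ty": 0,"tz": 0.2,"rx": 0,"ry": 0,"rz": 0},
    {"jaw": 1,"tx": 0,"ty": 0,"tz": 0.2,"rx": 0,"ry": 0,"rz": 0},
    {"jaw": 1,"tx": 0,"ty": 0,"tz": 0.1,"rx": 0,"ry": 0,"rz": 0},
    {"jaw": 1,"tx": 0,"ty": 0,"tz": 0,"rx": 0,"ry": 0,"rz": 0},
    {"jaw": 1,"tx": 0,"ty": 0,"tz": 0,"rx": 0,"ry": 0,"rz": 0}
  ]
}}

```text
time: 21.85
ee_pos: [0.553, 0.2284, 0.2056]
orientation: [-0.001, 0.966, 0.26, 0.0]
ft_force: [-3.8, -1.4, 9.9]
opening: 0.0637
grip_force: 50.0
```

```bash
python3 st.py
```

```text
[0.553  0.2284 0.2056] [ 0.2353  0.492  -0.9116  1.6063  0.4042  1.244  -1.7959] [-3.7581 -1.3947  9.8565] z [-0.0002  0.0011 -1.    ]
```

Emit:
{"op": "carry_out", "data": {
  "series": [
    {"jaw": 1,"tx": 0,"ty": 0,"tz": 0.15,"rx": 0,"ry": 0,"rz": 0},
    {"jaw": 1,"tx": 0,"ty": 0,"tz": 0.1,"rx": 0,"ry": 0,"rz": 0},
    {"jaw": 1,"tx": 0,"ty": 0,"tz": 0,"rx": 0,"ry": 0,"rz": 0},
    {"jaw": 1,"tx": 0,"ty": 0,"tz": 0,"rx": 0,"ry": 0,"rz": 0}
  ]
}}

```text
time: 22.25
ee_pos: [0.5534, 0.2287, 0.2052]
orientation: [-0.0, 0.966, 0.26, 0.001]
ft_force: [-6.9, -4.3, 26.1]
opening: 0.0639
grip_force: 50.0
```

```bash
python3 st.py
```

```text
[0.5534 0.2287 0.2052] [ 0.2345  0.4924 -0.9115  1.6068  0.4059  1.242  -1.7975] [-6.9021 -4.3325 26.076 ] z [ 0.0016  0.0011 -1.    ]
```

Emit:
{"op": "carry_out", "data": {
  "series": [
    {"jaw": 1,"tx": -0.12,"ty": 0,"tz": -0.05,"rx": 0,"ry": 0,"rz": 0},
    {"jaw": 1,"tx": 0,"ty": 0,"tz": 0,"rx": 0,"ry": 0,"rz": 0},
    {"jaw": 1,"tx": 0,"ty": 0,"tz": 0,"rx": 0,"ry": 0,"rz": 0},
    {"jaw": 1,"tx": 0,"ty": 0,"tz": 0,"rx": 0,"ry": 0,"rz": 0}
  ]
}}

```text
time: 22.65
ee_pos: [0.5529, 0.2283, 0.2053]
orientation: [-0.001, 0.966, 0.26, 0.002]
ft_force: [-2.6, -0.8, 20.3]
opening: 0.0634
grip_force: 50.0
```

```bash
python3 st.py
python3 - <<'E'
from h import *
g=grab_frame('scene')['pixels'];hs=cv2.cvtColor(g,cv2.COLOR_RGB2HSV)
S=np.load('scene.npz')['pixels'];h0=cv2.cvtColor(S,cv2.COLOR_RGB2HSV)
# tray still flat/visible: white component; mug, mouse unchanged
for n,(x,y,w,h) in dict(mug=(425,148,40,48),mouse=(350,290,48,48),stapler=(110,315,75,62)).items():
    print(n,np.abs(g[y:y+h,x:x+w].astype(int)-S[y:y+h,x:x+w]).mean())
E
```

```text
[0.5529 0.2283 0.2053] [ 0.2369  0.4902 -0.9124  1.6095  0.4045  1.2395 -1.7965] [-2.6435 -0.8492 20.3361] z [ 0.0027  0.0022 -1.    ]
mug 5.275347222222222
mouse 5.097945601851852
stapler 5.591469534050179
```

Lateral force is small, the ring is on its stop, and the other objects haven't moved. Handing in.

```bash
python3 -c "
from workcell import *
print(job_done())"
```

```text
the job is handed in; nothing more can be done
None
```

I handed the job in at about 23 s of robot time: all three chunks are in the flask, the empty tray is flat on the desk, and the gripped flask is holding the ring down on its stop; no verdict came back.

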